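# Take the front knob blank from the gravity feed rack

## Task

Take the front (lowest) blue knob blank out of its sloping feed rack, so that the next blue one rolls down to the front stop, and lay it in the groove of the yellow V-block, lying along the groove and centred on it, ready for laser marking. The red blanks in the other rack are for another job.

Things in the scene. Friction and masses are not known exactly. Their poses are not given: they have to be found in the camera images.
- blue_1: Blue knob blank at the low front end of the blue row: solid cylinder, 42 mm diameter, 46 mm long, about 0.16 kg, bare metal ends. Origin at its centre; its y axis is the cylinder axis (x, z turn as it rolls). Lies across the lane against the stop. Grip its free ends from above, closing along its axis; fingertips at most 10 mm below its centre, clear of the guides. Red blanks are the same size.
- blue_2: The second blue blank, touching the first from behind, up the slope; the same size, with origin at its centre and y along the cylinder axis. It rolls down to the front stop by itself, with the third behind it, once the first is lifted out.
- blue_rack: Fixed metal one-lane rack of the blue blanks, 150 x 55 mm (x, y); a like one holds red blanks. Origin: centre of its underside, on the desk; z up, x points up the 12 degree slope, so the stop is at the -x end, facing the robot. Guides 6 mm, stop 16 mm above the lane. A blank at the stop has its centre at x = -54, y = 0, z = 45 mm in this frame, the next ones 42 mm apart up the slope.
- v_block: Fixed yellow V-block on a dark steel plate 90 x 60 x 8 mm (x, y, z). Origin: centre of the plate's underside, on the desk; z up. Its 90 degree groove runs along y, 30 mm long, 40 mm wide at the top; groove bottom 12 mm, edges 32 mm above the desk. A seated blank has its axis along y and its centre at x = 0, y = 0, z = 42 mm; its ends overhang by 8 mm each side, leaving room for fingers.
Not all that is in view belongs to the job. What is shaped like the blue_1 but black is not meant.

How it is judged:
By the outcome, as a careful person would: the job done as asked, in the order asked, and still so for the second after the job is handed in, with the robot touching nothing.
It also fails if it takes over 35 s, if anything falls off the work surface, if the arm or the gripper's body presses on something with over 40 N, if the wrist force passes 120 N, or if a joint passes its speed limit or range.

## Robot

A 6-joint arm with a two-finger parallel gripper is mounted at the origin on a cart in front of the work surface, level with it; the furniture and walls round the work are solid. World frame = base frame: x ahead of the robot, y to its left, z up, the work surface at z = 0. Lengths are in m, angles in degrees, forces in N, time in s.
With the tool pointing down it reaches from about 0.4 to 0.825 m from the base axis. Payload 7 kg.
Tool frame: the origin (TCP) lies on the centre line of the jaws, within the pads' length; the fingertips stand 19 mm ahead of it and the grasp point (between the pads) is the TCP; z points along the fingers, y is the line along which they close (so a half turn about z gives the same grasp; the last joint's range is limited). The gripper opens to 88 mm and grips with 3 to 60 N. Pads are 19 mm wide; open, the fingers measure 130 mm over their backs; the gripper's body (78 mm by 193 mm) begins 47 mm behind the grasp point.
Start: joints at [-47.607, 20.546, 0.682, 0, -70.136, -16.507], TCP at [0.295, -0.607, 0.246] pointing down, gripper open.
Joint ranges: [-176.03, 176.03], [-82.01, 121.73], [-58.28, 71.71], [-173.87, 95.51], [-174.79, -0.11], [-173.66, 173.66]. Speed limits (degrees/s): [136.94, 136.94, 172.46, 180, 180, 180].

## Interface

Orientations are given as [roll, pitch, yaw] about the fixed x, y, z axes, in that order (R = Rz(yaw) Ry(pitch) Rx(roll)).
In Python, from plant import get_state, capture, close_job gives the robot as it stands.
- The arm moves only by the tool apply_moves, never from a script. Its argument "targets" is a list of rows, each a list of 7 numbers: the opening, from 0 (shut) to 1 (fully open), then the shift along the tool's x, y, z normalised to -1 to 1, where 1 is 1000 mm, then the turn, a rotation vector about the tool's x, y, z normalised to -1 to 1, where 1 is 90 degrees. In form: [[claw, tx, ty, tz, ax, ay, az], ...]. A call has 1 to 20 rows; each row shifts and turns the commanded pose from where the row before left it, along the tool's axes as they then stand; what a row does not reach is not made up. A row lasts 1/12 s, in which the tool goes at most 41.7 mm and 7.16 degrees, less where a joint would pass 70% of its speed; a pose out of reach is approached as far as the arm can. A call with a number of a shift or a turn outside -1 to 1 is refused whole. A call with a gripper value outside its range is refused whole. The fingers move at their own pace and stop on an object; "newtons" is the grip in N (left out, the last holds). Time passes only in rows, so rows that do not move let the fingers close. It gives the time, the measured TCP pose, the force, the opening and the grip force at its end, in the units of the state.
- get_state(): the state, without advancing time (a new reading comes with each control period).
- capture(name): name is "scene" or "top"; returns a dict with "frame" (480x640x3 uint8, red, green, blue), "range_z" (480x640 float32, m along the optical axis (not along the pixel's ray), 0 where there is no reading), "camera_matrix" (3x3 intrinsics, pixels), "k1" (the pictures are not rectified: a ray, as slopes to the right and down, at radius r is drawn at 1 + k1 r^2 times it, then the intrinsics apply), "T" (4x4, takes a point from camera to world coordinates). Camera axes: x right, y down, z forward; pixel columns grow to the right and rows downward; lengths in m; the calibration is good to about 2 mm. A picture is of the moment at which its call begins.
- close_job(): hands the job in; it is judged then, once.
The state is a dict: "time_s": time; "joints": joint angles; "qd": joint speeds; "joint_torque": joint torques, N m; "tcp_pos": TCP position; "eef_rot": TCP orientation; "contact_force": force on the tool from outside, world axes, zero at the start; "moment": the same for the moment, N m; "gripper_width": finger opening in m; "gripper_force": force on a finger pad.
Only numpy, scipy, OpenCV 4.12 (cv2) and the standard library are available. Lean on these libraries where they do the work, as an engineer would, in place of code of your own. Each camera call takes 0.05 s, during which the arm holds its last target. There are 200 camera calls.

## Working session

There is one attempt and no reset: what is moved stays moved. The work goes in short steps, Python scripts to look and compute and a tool call to move; the robot and the scene stay as the last step left them, time stands still between calls to the robot, and variables do not carry over. Pictures are saved under pics/ and viewed, at most 10 in all, crops included, and the job is handed in when it is done.

Besides the shell and the picture viewer there is one more tool, called after "Call:" as name(argument=value, ...) on one line, values as JSON. apply_moves: Moves the arm, as the interface text tells. Scaled input: -1 to 1 covers 1000 mm each way for a shift and 90 degrees each way for a turn. Its arguments: {"type":"object","properties":{"targets":{"type":"array","items":{"type":"array","items":{"type":"number"}}},"newtons":{"type":"number"}},"required":["targets"]}

```bash
mkdir -p pics; ls
cat > h.py <<'E'
import numpy as np,cv2
from plant import get_state,capture,close_job
def cloud(c):
    K=c["camera_matrix"];D=np.array([c["k1"],0,0,0,0.])
    v,u=np.mgrid[:480,:640]
    p=cv2.undistortPoints(np.stack([u,v],-1).reshape(-1,1,2).astype(np.float64),K,D).reshape(480,640,2)
    z=c["range_z"].astype(float)
    P=np.dstack([p*z[...,None],z]); 
    W=P@c["T"][:3,:3].T+c["T"][:3,3]; W[z==0]=np.nan
    rays=np.dstack([p,np.ones_like(z)])@c["T"][:3,:3].T
    return W,rays,c["T"][:3,3]
def onplane(rays,o,u,v,h):
    r=rays[int(round(v)),int(round(u))]; return o+r*(h-o[2])/r[2]
E
python3 - <<'E'
from h import *
s=get_state();print({k:np.round(v,3) for k,v in s.items()})
for n in("scene","top"):
    c=capture(n);cv2.imwrite(f"pics/{n}0.png",c["frame"][...,::-1]);np.savez(f"{n}0.npz",**c);print(n,c["T"].round(3).tolist(),c["k1"],c["camera_matrix"].tolist())
E
```

```text
pics
{'time_s': np.float64(0.0), 'joints': array([-4.7608e+01,  2.0590e+01,  6.3400e-01, -2.1000e-02, -7.0138e+01,
       -1.6505e+01]), 'qd': array([-0.045,  0.008,  0.003, -0.081,  0.055, -0.005]), 'joint_torque': array([ 0.0000e+00, -5.8273e+01,  2.9306e+01,  6.9980e+00,  7.0000e-03,
       -0.0000e+00]), 'tcp_pos': array([ 0.294, -0.607,  0.245]), 'eef_rot': array([ 1.79905e+02, -8.00000e-03, -1.54120e+02]), 'contact_force': array([-0.285, -0.093,  0.025]), 'moment': array([ 0.007, -0.034, -0.027]), 'gripper_force': np.float64(0.0), 'gripper_width': np.float64(0.087)}
scene [[0.673, -0.278, 0.686, -0.207], [-0.74, -0.277, 0.613, -0.782], [0.02, -0.92, -0.392, 0.437], [0.0, 0.0, 0.0, 1.0]] 0.022823945639827866 [[506.2858433111577, 0.0, 322.3120371593313], [0.0, 506.2858433111577, 227.90319858106253], [0.0, 0.0, 1.0]]
top [[-0.002, -0.996, 0.095, 0.341], [-1.0, 0.001, -0.016, -0.208], [0.016, -0.095, -0.995, 0.93], [0.0, 0.0, 0.0, 1.0]] 0.034070915233064956 [[507.83410113859316, 0.0, 329.07643964039835], [0.0, 507.83410113859316, 242.1778290914926], [0.0, 0.0, 1.0]]
```

View pics/scene0.png

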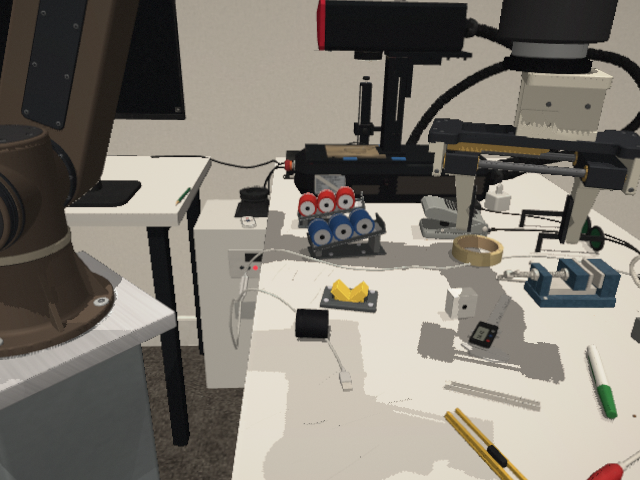

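View pics/top0.png

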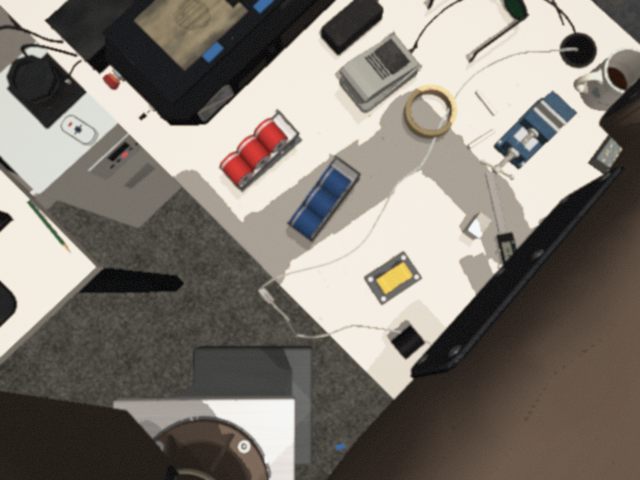

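The scene view shows the blue rack at about (345,235), the red rack at (328,205), the yellow V-block at (350,293) and the black decoy at (312,323). In the top view these are at (324,200), (260,150), (393,278) and (407,338). The front blue blank should be the lower-left one, at about (307,222) in the top view.

Run:
```python
from h import *
rep={}
for n in("top","scene"):
    c=dict(np.load(n+"0.npz"));W,R,o=cloud(c);hsv=cv2.cvtColor(c["frame"],cv2.COLOR_RGB2HSV)
    roi=np.zeros((480,640),np.uint8)
    b=(280,150,365,245) if n=="top" else (300,205,385,262); roi[b[1]:b[3],b[0]:b[2]]=1
    y=(360,250,425,310) if n=="top" else (315,275,385,315); roy=np.zeros_like(roi); roy[y[1]:y[3],y[0]:y[2]]=1
    mb=cv2.inRange(hsv,(100,120,30),(125,255,255))*roi; my=cv2.inRange(hsv,(18,130,80),(35,255,255))*roy
    for nm,m in(("blue",mb),("yel",my)):
        r=cv2.minAreaRect(cv2.findNonZero(m)); P=W[(m>0)&~np.isnan(W[...,2])]
        print(n,nm,[np.round(x,1) for x in r],len(P),"z pct",np.percentile(P[:,2],[1,10,50,90,99]).round(4),"xy",P[:,:2].mean(0).round(4))
        Q=P[:,:2].astype(np.float32); rr=cv2.minAreaRect(Q); print("   metric rect",np.round(rr[0],4),np.round(rr[1],4),round(rr[2],2))
        if n=="top":
            h=0.032 if nm=="yel" else None
            if h:
                q=cv2.boxPoints(r);X=[onplane(R,o,*p,h)[:2] for p in q];print(np.round(X,4).tolist())
    # v plate: dark around yellow
    d=((hsv[...,2]<95)*1).astype(np.uint8)*roy|(my>0)
    P=W[(d>0)&(W[...,2]>-.01)]
    rr=cv2.minAreaRect(P[:,:2].astype(np.float32));print(n,"plate",np.round(rr[0],4),np.round(rr[1],4),rr[2], np.percentile(P[:,2],[5,50,95]))
    x=c["frame"]
    crop=x[140:320,270:450] if n=="top" else x[190:320,285:400]
    rep[n]=cv2.resize(crop,(400,400*crop.shape[0]//crop.shape[1]),interpolation=cv2.INTER_CUBIC)
    H=W[(W[...,0]>.3)&(W[...,0]<.75)&(abs(W[...,1])<.5)]
    if n=="scene":
        t=H[H[:,2]>.09]; 
        for a in np.arange(.3,.75,.05):
            print(round(a,2),[ (round(float(k[:,2].max()),2) if len(k:=t[(abs(t[:,0]-a)<.025)&(abs(t[:,1]-q)<.025)]) else 0) for q in np.arange(-.4,.3,.05)])
a,b=rep["top"],rep["scene"];h=max(len(a),len(b));im=np.zeros((h,800,3),np.uint8);im[:len(a),:400]=a;im[:len(b),400:]=b
cv2.imwrite("pics/crop1.png",im[...,::-1])
```

```text
top blue [array([319.1, 201.7]), array([24.9, 69.8]), np.float64(35.7)] 1358 z pct [0.053  0.0602 0.0715 0.0832 0.0862] xy [ 0.4904 -0.2078]
   metric rect [ 0.4931 -0.2049] [0.0426 0.1179] 53.62
top yel [array([393.6, 277.4]), array([17.5, 32.7]), np.float64(56.3)] 567 z pct [0.0079 0.0146 0.0257 0.032  0.0349] xy [ 0.3646 -0.3374]
   metric rect [ 0.3648 -0.338 ] [0.0303 0.0589] 32.85
[[0.3615, -0.3031], [0.3932, -0.3513], [0.3667, -0.3686], [0.3351, -0.3204]]
top plate [ 0.3673 -0.3343] [0.0384 0.0624] 32.578189849853516 [0.0082539  0.02467968 0.03278417]
scene blue [array([340.9, 226.9]), array([24. , 65.2]), np.float64(76.0)] 671 z pct [0.0332 0.0491 0.0656 0.0808 0.0837] xy [ 0.4799 -0.2087]
   metric rect [ 0.487  -0.2096] [0.0503 0.1232] 43.94
scene yel [array([349.1, 291.1]), array([36.3, 20.5]), np.float64(4.8)] 566 z pct [0.0082 0.011  0.0209 0.0298 0.032 ] xy [ 0.3557 -0.3399]
   metric rect [ 0.3597 -0.3362] [0.0309 0.0609] 31.79
scene plate [ 0.3243 -0.3608] [0.1358 0.0883] 34.206817626953125 [0.0038472  0.00963624 0.04005923]
0.3 [0, 0, 0, 0, 0, 0, 0, 0, 0, 0, 0, 0, 0, 0]
0.35 [0, 0, 0, 0, 0, 0, 0, 0, 0, 0, 0, 0, 0, 0]
0.4 [0, 0, 0, 0, 0, 0, 0, 0, 0, 0, 0, 0, 0, 0.45]
0.45 [0, 0, 0, 0, 0, 0, 0, 0, 0, 0, 0, 0, 0.45, 0.45]
0.5 [0, 0, 0, 0, 0, 0, 0, 0, 0, 0, 0, 0, 0, 0]
0.55 [0, 0, 0, 0, 0, 0, 0, 0, 0, 0, 0, 0, 0, 0]
0.6 [0, 0, 0, 0, 0, 0, 0, 0, 0, 0, 0, 0, 0, 0]
0.65 [0, 0, 0, 0, 0, 0, 0, 0, 0.11, 0.11, 0.1, 0, 0, 0]
0.7 [0, 0, 0, 0, 0, 0, 0, 0.11, 0.46, 0.46, 0.45, 0.1, 0, 0]
```

View pics/crop1.png

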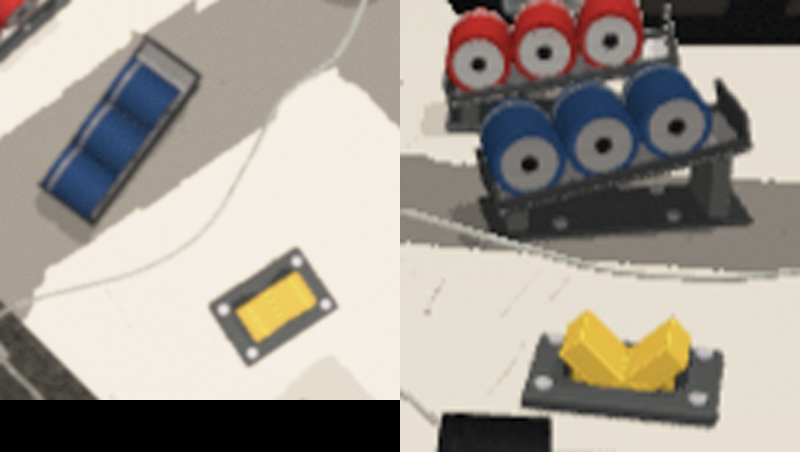

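The crop shows three candidate blue blanks, at top-view pixels of about (305,222), (320,202) and (337,182). The first is the lowest, against the stop at the robot-facing end with only the open stop beyond it, so it is blue_1. The black cylinder is not meant. The V-groove runs along the short (30 mm) side of the yellow body.

Run:
```python
from h import *
from scipy.optimize import least_squares
for n in("top","scene"):
    c=dict(np.load(n+"0.npz"));W,R,o=cloud(c);hsv=cv2.cvtColor(c["frame"],cv2.COLOR_RGB2HSV)
    b=(280,150,365,245) if n=="top" else (300,205,385,262)
    m=np.zeros((480,640),bool);m[b[1]:b[3],b[0]:b[2]]=1
    m&=cv2.inRange(hsv,(100,120,30),(125,255,255))>0
    m=cv2.erode(m.astype(np.uint8),np.ones((2,2)))>0
    P=W[m];P=P[(P[:,2]>.035)&(P[:,2]<.1)]
    def res(p):
        t=p[2];s=(P[:,:2]-p[:2])@[np.cos(t),np.sin(t)]
        cs=-.054+.042*np.cos(np.radians(12))*np.arange(3);cz=.045+.042*np.sin(np.radians(12))*np.arange(3)
        d=np.hypot(s[:,None]-cs,P[:,2:3]-cz-p[3])
        return d.min(1)-.021
    t0=np.radians(53.6);f=least_squares(res,[.49,-.205,t0,0],loss="soft_l1",f_scale=.002)
    p=f.x;t=p[2];lat=(P[:,:2]-p[:2])@[-np.sin(t),np.cos(t)];k=np.percentile(lat,[1,5,50,95,99])
    print(n,"yaw",np.degrees(t).round(2),"dz",p[3].round(4),"rms",res(p).std().round(4),"lat",k.round(4))
    l=(k[0]+k[-1])/2;C=p[:2]+l*np.array([-np.sin(t),np.cos(t)])
    print("  rack",C.round(4),"blue1",(C-.054*np.array([np.cos(t),np.sin(t)])).round(4))
    for i in (0,1,2):
        s=(P[:,:2]-p[:2])@[np.cos(t),np.sin(t)];q=abs(s+.054-.0411*i)<.016;print("   lat ext",i,np.percentile(lat[q],[2,98]).round(4))
    # dark frames: rack outline / V plate on top
    if n=="top":
      for nm,bb,h in(("rack",(275,140,372,250),None),("plate",(355,245,430,312),.008)):
        mm=np.zeros((480,640),np.uint8);mm[bb[1]:bb[3],bb[0]:bb[2]]=1
        sat=(hsv[...,1]>100)|(hsv[...,2]<100);mm&=sat.astype(np.uint8)
        k,L,S,_=cv2.connectedComponentsWithStats(mm);j=1+S[1:,4].argmax()
        ct=cv2.findNonZero((L==j).astype(np.uint8));r=cv2.minAreaRect(ct);q=cv2.boxPoints(r)
        print(nm,S[j],[np.round(x,1) for x in r])
        if h:
            X=np.array([onplane(R,o,*w,h)[:2] for w in q]);e=X[1:]-X[:-1]
            print(X.round(4).tolist(),"c",X.mean(0).round(4),np.linalg.norm(e,axis=1).round(4),np.degrees(np.arctan2(e[:,1],e[:,0])).round(1))
    # V fit: top surfaces + groove: valley line from yellow points z=.012+|x|
    y=(360,250,425,310) if n=="top" else (315,275,385,315)
    m=np.zeros((480,640),bool);m[y[1]:y[3],y[0]:y[2]]=1;m&=cv2.inRange(hsv,(18,130,80),(35,255,255))>0
    Q=W[m];Q=Q[Q[:,2]>.01]
    def rv(p):
        x=abs((Q[:,0]-p[0])*np.sin(p[1])*-1+(Q[:,1]+.3375)*np.cos(p[1])) # dist across groove
        zz=.012+np.minimum(x,.02)
        return (Q[:,2]-zz)*(x<.03)
    g=least_squares(rv,[.364,np.radians(32.6)],loss="soft_l1",f_scale=.002)
    print("groove: at y=-.3375 x=",g.x[0].round(4),"yaw",np.degrees(g.x[1]).round(2),"rms",rv(g.x).std().round(4))
    a=Q[:,:2]@[np.cos(g.x[1]),np.sin(g.x[1])];w=Q[:,:2]@[-np.sin(g.x[1]),np.cos(g.x[1])]
    print("  along ext",np.percentile(a,[1,99]).round(4),"mid ->",(np.percentile(a,[1,99]).mean()*np.array([np.cos(g.x[1]),np.sin(g.x[1])])+(g.x[0]*-np.sin(g.x[1])-.3375*np.cos(g.x[1]))*np.array([-np.sin(g.x[1]),np.cos(g.x[1])])).round(4), "across ext",np.percentile(w,[1,99]).round(4))
```

```text
top yaw 32.99 dz -0.0042 rms 0.0054 lat [3.0235 3.03   3.0787 3.1269 3.1328]
  rack [ 0.478 -0.216] blue1 [ 0.4327 -0.2454]Traceback (most recent call last):
  File "<stdin>", line 21, in <module>
    return _quantile_unchecked(
        a, q, axis, out, overwrite_input, method, keepdims, weights)
    return _ureduce(a,
                    func=_quantile_ureduce_func,
    ...<5 lines>...
                    overwrite_input=overwrite_input,
                    method=method)
    r = func(a, **kwargs)
    result = _quantile(arr,
                       quantiles=q,
    ...<2 lines>...
                       out=out,
                       weights=wgt)
    slices_having_nans = np.isnan(arr[-1, ...])
                                  ~~~^^^^^^^^^
IndexError: index -1 is out of bounds for axis 0 with size 0
```

```bash
cat > m.py <<'E'
from h import *
from scipy.optimize import least_squares
def dirs(t): return np.array([np.cos(t),np.sin(t)]),np.array([-np.sin(t),np.cos(t)])
for n in("top","scene"):
    c=dict(np.load(n+"0.npz"));W,R,o=cloud(c);hsv=cv2.cvtColor(c["frame"],cv2.COLOR_RGB2HSV)
    def mask(b,lo,hi):
        m=np.zeros((480,640),bool);m[b[1]:b[3],b[0]:b[2]]=1
        return m&(cv2.inRange(hsv,lo,hi)>0)
    m=mask((280,150,365,245) if n=="top" else (300,205,385,262),(100,120,30),(125,255,255))
    P=W[m];P=P[(P[:,2]>.035)&(P[:,2]<.1)];O=np.array([.49,-.206])
    cs=-.054+.042*np.cos(np.radians(12))*np.arange(3);cz=.045+.042*np.sin(np.radians(12))*np.arange(3)
    def res(p):
        s=(P[:,:2]-O)@dirs(p[1])[0]-p[0]
        return np.hypot(s[:,None]-cs,P[:,2:3]-cz-p[2]).min(1)-.021
    f=min((least_squares(res,[s0,np.radians(54),0],loss="soft_l1",f_scale=.002,bounds=([-.05,.75,-.006],[.05,1.15,.006])) for s0 in (-.02,0,.02)),key=lambda f:f.cost)
    p=f.x;e,l=dirs(p[1]);lat=(P[:,:2]-O)@l;s=(P[:,:2]-O)@e-p[0]
    print(n,"yaw",np.degrees(p[1]).round(2),"s",p[0].round(4),"dz",p[2].round(4),"med|r|",np.median(abs(res(p))).round(4))
    for i in range(3):
        k=np.percentile(lat[abs(s-cs[i])<.015],[2,98]);print("   blank",i,"lat",k.round(4),"centre",(O+e*(p[0]+cs[i])+l*k.mean()).round(4))
    m=mask((360,250,425,310) if n=="top" else (315,275,385,315),(18,130,80),(35,255,255))
    Q=W[m];Q=Q[Q[:,2]>.01];O=np.array([.3645,-.3375])
    def rv(p):
        x=abs((Q[:,:2]-O)@dirs(p[1])[1]-p[0]);return (Q[:,2]-.012-p[2]-np.minimum(x,.02))*(x<.028)
    p=least_squares(rv,[0,np.radians(32.6),0],loss="soft_l1",f_scale=.002,bounds=([-.01,.45,-.005],[.01,.7,.005])).x
    e,l=dirs(p[1]);k=np.percentile((Q[:,:2]-O)@e,[1,99]);w=np.percentile((Q[:,:2]-O)@l,[1,99])
    print("groove yaw",np.degrees(p[1]).round(2),"off",p[0].round(4),"dz",p[2].round(4),"med",np.median(abs(rv(p))).round(4),"along",k.round(4),"across",w.round(4),"centre",(O+l*p[0]+e*k.mean()).round(4))
    if n=="top":
        mm=np.zeros((480,640),np.uint8);mm[245:312,355:430]=1;mm&=((hsv[...,1]>100)|(hsv[...,2]<120)).astype(np.uint8)
        _,L,S,_=cv2.connectedComponentsWithStats(mm);q=cv2.boxPoints(cv2.minAreaRect(cv2.findNonZero((L==1+S[1:,4].argmax()).astype(np.uint8))))
        X=np.array([onplane(R,o,*w,.008)[:2] for w in q]);d=np.diff(X,axis=0);print("plate c",X.mean(0).round(4),np.hypot(*d.T).round(4),np.degrees(np.arctan2(d[:,1],d[:,0])).round(1))
E
python3 m.py
```

```text
top yaw 42.97 s -0.0115 dz -0.0028 med|r| 0.0045Traceback (most recent call last):
  File "m.py", line 19, in <module>
    k=np.percentile(lat[abs(s-cs[i])<.015],[2,98]);print("   blank",i,"lat",k.round(4),"centre",(O+e*(p[0]+cs[i])+l*k.mean()).round(4))
    return _quantile_unchecked(
        a, q, axis, out, overwrite_input, method, keepdims, weights)
    return _ureduce(a,
                    func=_quantile_ureduce_func,
    ...<5 lines>...
                    overwrite_input=overwrite_input,
                    method=method)
    r = func(a, **kwargs)
    result = _quantile(arr,
                       quantiles=q,
    ...<2 lines>...
                       out=out,
                       weights=wgt)
    slices_having_nans = np.isnan(arr[-1, ...])
                                  ~~~^^^^^^^^^
IndexError: index -1 is out of bounds for axis 0 with size 0
```

```bash
sed -i 's/np.radians(54)/np.radians(-36.4)/; s/\[-.05,.75,-.006\]/[-.05,-.85,-.006]/; s/\[.05,1.15,.006\]/[.05,-.45,.006]/' m.py; python3 m.py
```

```text
top yaw -36.52 s 0.0169 dz 0.0008 med|r| 0.0008
   blank 0 lat [-0.0174  0.0151] centre [ 0.4595 -0.1849]
   blank 1 lat [-0.0177  0.0148] centre [ 0.4923 -0.2096]
   blank 2 lat [-0.0177  0.0148] centre [ 0.5253 -0.234 ]
groove yaw 32.68 off -0.0005 dz 0.0006 med 0.0014 along [-0.0149  0.014 ] across [-0.0284  0.028 ] centre [ 0.3644 -0.3381]
plate c [ 0.3648 -0.3366] [0.0868 0.0561 0.0863] [ -55.6 -147.6  124.2]
scene yaw -37.13 s 0.0138 dz -0.0004 med|r| 0.0007
   blank 0 lat [-0.0211  0.0119] centre [ 0.4552 -0.1854]
   blank 1 lat [-0.0201  0.012 ] centre [ 0.4883 -0.2098]
   blank 2 lat [-0.0207  0.0132] centre [ 0.5212 -0.2344]
groove yaw 32.6 off 0.0023 dz -0.0023 med 0.0028 along [-0.0178  0.0102] across [-0.0253  0.0308] centre [ 0.36   -0.3376]
```

The groove and rack fits agree with the given heights to 1–2 mm. The two views differ by a constant 4 mm in x, so I average them:
- **blue_1:** (0.457, −0.185), rack yaw −36.8°
- **Groove:** (0.362, −0.338), yaw 32.6°

I turn first, then shift.

Call:
apply_moves(targets=[[1, 0, 0, 0, 0, 0, 0.0774], [1, 0, 0, 0, 0, 0, 0.0774], [1, 0, 0, 0, 0, 0, 0.0774], [1, 0, 0, 0, 0, 0, 0.0774], [1, 0, 0, 0, 0, 0, 0.0774], [1, 0, 0, 0, 0, 0, 0.0774], [1, 0, 0, 0, 0, 0, 0.0774], [1, 0, 0, 0, 0, 0, 0.0774], [1, 0, 0, 0, 0, 0, 0.0774], [1, 0.0088, 0.0311, 0, 0, 0, 0], [1, 0.0088, 0.0311, 0, 0, 0, 0], [1, 0.0088, 0.0311, 0, 0, 0, 0], [1, 0.0088, 0.0311, 0, 0, 0, 0], [1, 0.0088, 0.0311, 0, 0, 0, 0], [1, 0.0088, 0.0311, 0, 0, 0, 0], [1, 0.0088, 0.0311, 0, 0, 0, 0], [1, 0.0088, 0.0311, 0, 0, 0, 0], [1, 0.0088, 0.0311, 0, 0, 0, 0], [1, 0.0088, 0.0311, 0, 0, 0, 0], [1, 0.0088, 0.0311, 0, 0, 0, 0]])

```text
time_s: 1.77
tcp_pos: [0.4222, -0.2738, 0.2454]
eef_rot: [180.0, -0.0, 143.2]
contact_force: [0.2, -0.5, 0.4]
gripper_width: 0.088
gripper_force: 0.0
```

Call:
apply_moves(targets=[[1, 0.0088, 0.0311, 0, 0, 0, 0], [1, 0.0088, 0.0311, 0, 0, 0, 0], [1, 0.0088, 0.0311, 0, 0, 0, 0], [1, 0, 0, 0.02, 0, 0, 0], [1, 0, 0, 0.03, 0, 0, 0], [1, 0, 0, 0.03, 0, 0, 0], [1, 0, 0, 0, 0, 0, 0], [1, 0, 0, 0, 0, 0, 0], [1, 0, 0, 0, 0, 0, 0]])

```text
time_s: 2.52
tcp_pos: [0.4577, -0.1852, 0.1669]
eef_rot: [-180.0, 0.1, 143.2]
contact_force: [0.0, -0.1, 0.4]
gripper_width: 0.0876
gripper_force: 0.0
```

Call:
apply_moves(targets=[[1, 0, 0, 0.03, 0, 0, 0], [1, 0, 0, 0.03, 0, 0, 0], [1, 0, 0, 0, 0, 0, 0], [1, 0, 0, 0, 0, 0, 0]])

```text
time_s: 2.85
tcp_pos: [0.457, -0.1852, 0.1064]
eef_rot: [-179.9, -0.0, 143.2]
contact_force: [0.3, -0.1, 0.5]
gripper_width: 0.0879
gripper_force: 0.0
```

Run:
```python
from h import *
s=get_state();print(s["tcp_pos"],s["time_s"])
c=capture("scene");np.savez("scene1.npz",**c);W,_,_=cloud(c)
cv2.imwrite("pics/s1.png",cv2.resize(c["frame"][110:280,240:440],(800,680))[:600,:,::-1])
t=capture("top");np.savez("top1.npz",**t)
```

```text
[ 0.45700682 -0.18523406  0.10644174] 2.85
```

View pics/s1.png

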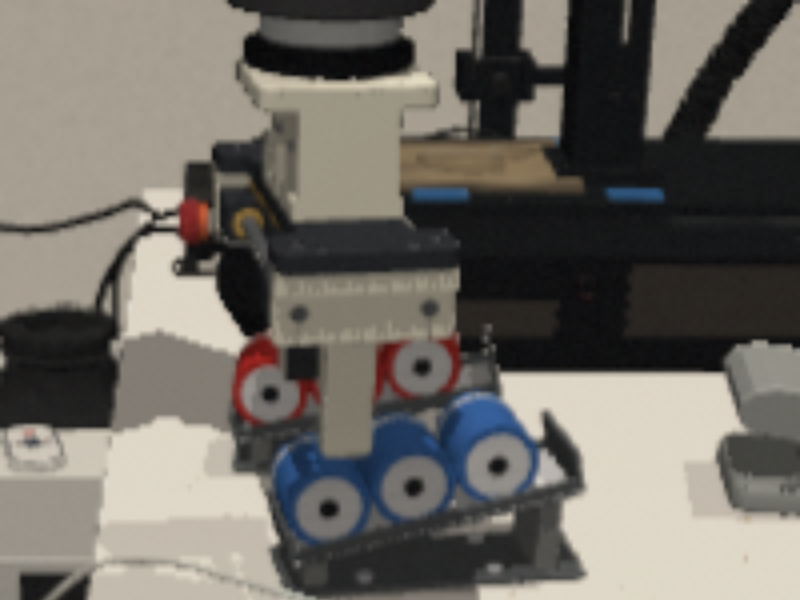

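The near finger is at about (347,400) in the crop and the front blank's end face at (328,508). I'll use the depth to check the camera-to-robot offset on the finger itself.

Run:
```python
from h import *
y=np.radians(143.2);ex=-np.array([np.cos(y),np.sin(y)]);el=np.array([-np.sin(-.6423),np.cos(-.6423)])
el=np.array([-ex[1],ex[0]]);T=np.array([.457,-.1852])
c=dict(np.load("scene1.npz"));W,R,o=cloud(c)
# finger outer face crop px: x 322..372,y 350..445 -> /4 +offset
for v in (200,206,212,218):
    r=W[v,310:345];g=c["frame"][v,310:345].astype(int)
    s=(r[:,:2]-T)@ex;l=(r[:,:2]-T)@el;f=(l<-.035)&(l>-.085)&(abs(s)<.03)
    print(v,"slope-dir",s[f].min().round(4),s[f].max().round(4),"mid",((s[f].min()+s[f].max())/2).round(4),"lat",np.median(l[f]).round(4),"z",np.median(r[f,2]).round(3),f.sum())
# blank1 face hole: metal disc points
r=W[226:248,306:335].reshape(-1,3);s=(r[:,:2]-T)@ex;l=(r[:,:2]-T)@el
f=(l<-.015)&(l>-.03)&(r[:,2]>.03)&(r[:,2]<.064);print("face lat",np.median(l[f]).round(4),"s",np.percentile(s[f],[5,50,95]).round(4))
# hole pixel ray onto the face plane
hv,hu=110+508/4,240+328/4;ray=R[int(round(hv)),int(round(hu))]
for L in(-.023,-.021,-.026):
    k=(L-(o[:2]-T)@el)/(ray[:2]@el);p=o+k*ray;print("hole",L,"s",((p[:2]-T)@ex).round(4),"z",p[2].round(4))
c=dict(np.load("top1.npz"));W,R,o=cloud(c);r=W[150:250,260:360].reshape(-1,3)
s=(r[:,:2]-T)@ex;l=(r[:,:2]-T)@el
f=(abs(s)<.1)&(abs(l)<.15)&(r[:,2]>.12);print("top sees gripper pts",f.sum())
```

```text
200 slope-dir -0.0138 0.008 mid -0.0029 lat -0.0632 z 0.136 14
206 slope-dir -0.0131 0.0086 mid -0.0023 lat -0.0607 z 0.124 14
212 slope-dir -0.0134 0.0073 mid -0.0031 lat -0.0588 z 0.112 13
218 slope-dir -0.0136 0.0077 mid -0.0029 lat -0.0584 z 0.1 13
face lat -0.0165 s [-0.0204  0.0007  0.0179]
hole -0.023 s -0.0026 z 0.0476
hole -0.021 s -0.0022 z 0.0467
hole -0.026 s -0.0032 z 0.049
top sees gripper pts 8154
```

The finger sits at −2.9 mm and the blank's hole at −2.5 mm in the same view, so the tool is aligned with the blank. Descending to tips 8 mm below centre and closing gently.

Call:
apply_moves(targets=[[1, 0, 0, 0.02, 0, 0, 0], [1, 0, 0, 0.015, 0, 0, 0], [1, 0, 0, 0.01, 0, 0, 0], [1, 0, 0, 0.005, 0, 0, 0], [1, 0, 0, 0, 0, 0, 0], [1, 0, 0, 0, 0, 0, 0]])

```text
time_s: 3.45
tcp_pos: [0.4579, -0.185, 0.0569]
eef_rot: [180.0, 0.1, 143.2]
contact_force: [-0.0, -0.1, -0.2]
gripper_width: 0.0876
gripper_force: 0.0
```

Call:
apply_moves(targets=[[0.4, 0, 0, 0, 0, 0, 0], [0.4, 0, 0, 0, 0, 0, 0], [0.4, 0, 0, 0, 0, 0, 0], [0.4, 0, 0, 0, 0, 0, 0], [0.4, 0, 0, 0, 0, 0, 0], [0.4, 0, 0, 0, 0, 0, 0], [0.4, 0, 0, 0, 0, 0, 0], [0.4, 0, 0, 0, 0, 0, 0], [0.4, 0, 0, 0, 0, 0, 0], [0.4, 0, 0, 0, 0, 0, 0], [0.4, 0, 0, 0, 0, 0, 0], [0.4, 0, 0, 0, 0, 0, 0]], newtons=20)

```text
time_s: 4.45
tcp_pos: [0.4603, -0.1827, 0.0564]
eef_rot: [179.7, 0.2, 143.2]
contact_force: [4.8, 19.1, 3.3]
gripper_width: 0.0459
gripper_force: 19.9
```

The blank's ends are gripped (45.9 mm), but it bears sideways on a guide with 19 N, so I shift about 3 mm toward it.

Call:
apply_moves(targets=[[0.4, 0, 0.0015, 0, 0, 0, 0], [0.4, 0, 0.0015, 0, 0, 0, 0], [0.4, 0, 0, 0, 0, 0, 0], [0.4, 0, 0, 0, 0, 0, 0]])

```text
time_s: 4.78
tcp_pos: [0.4603, -0.1821, 0.0562]
eef_rot: [179.9, 0.1, 143.2]
contact_force: [2.9, 6.0, 5.5]
gripper_width: 0.046
gripper_force: 19.8
```

Call:
apply_moves(targets=[[0.4, 0.001, 0, -0.005, 0, 0, 0], [0.4, 0.002, 0, -0.01, 0, 0, 0], [0.4, 0.002, 0, -0.01, 0, 0, 0], [0.4, 0, 0, -0.02, 0, 0, 0], [0.4, 0, 0, -0.025, 0, 0, 0], [0.4, 0, 0, -0.02, 0, 0, 0], [0.4, 0, 0, 0, 0, 0, 0], [0.4, 0, 0, 0, 0, 0, 0], [0.4, 0, 0, 0, 0, 0, 0]], newtons=25)

```text
time_s: 5.53
tcp_pos: [0.4537, -0.1795, 0.1453]
eef_rot: [-180.0, -0.0, 143.2]
contact_force: [-0.4, -0.4, -1.5]
gripper_width: 0.046
gripper_force: 24.8
```

Run:
```python
from h import *
c=capture("scene");np.savez("scene2.npz",**c)
cv2.imwrite("pics/s2.png",cv2.resize(c["frame"][130:280,240:440],(800,600))[...,::-1])
```

```text
(no output)
```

View pics/s2.png

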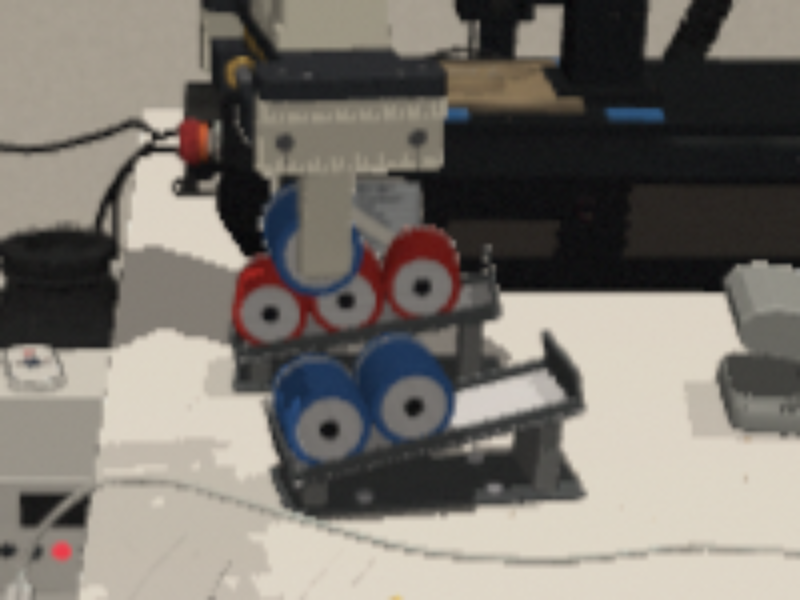

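Blue_2 has rolled to the stop at (328,430) in the crop and blue_1 is held at (315,240). Next I go over the V-block.

Call:
apply_moves(targets=[[0.4, 0, 0, 0, 0, 0, 0.0572], [0.4, 0, 0, 0, 0, 0, 0.0572], [0.4, 0, 0, 0, 0, 0, 0.0572], [0.4, 0, 0, 0, 0, 0, 0.0572], [0.4, -0.0139, -0.0266, 0, 0, 0, 0], [0.4, -0.0139, -0.0266, 0, 0, 0, 0], [0.4, -0.0139, -0.0266, 0, 0, 0, 0], [0.4, -0.0139, -0.0266, 0, 0, 0, 0], [0.4, -0.0139, -0.0266, 0, 0, 0, 0], [0.4, -0.0141, -0.0267, 0, 0, 0, 0], [0.4, 0, 0, 0.025, 0, 0, 0], [0.4, 0, 0, 0.03, 0, 0, 0], [0.4, 0, 0, 0, 0, 0, 0], [0.4, 0, 0, 0, 0, 0, 0], [0.4, 0, 0, 0, 0, 0, 0]])

```text
time_s: 6.83
tcp_pos: [0.3654, -0.336, 0.091]
eef_rot: [-179.9, -0.0, 122.6]
contact_force: [0.8, -0.5, -0.9]
gripper_width: 0.0462
gripper_force: 24.8
```

Run:
```python
from h import *
s=get_state();print(s["tcp_pos"],s["eef_rot"])
for n in("scene","top"):
    c=capture(n);np.savez(n+"3.npz",**c)
    f=c["frame"];cv2.imwrite(f"pics/{n}3.png",(cv2.resize(f[200:320,270:430],(800,600)))[...,::-1])
```

```text
[ 0.3654157  -0.33597621  0.09103208] [-1.79946265e+02 -2.71456482e-02  1.22648943e+02]
```

View pics/scene3.png

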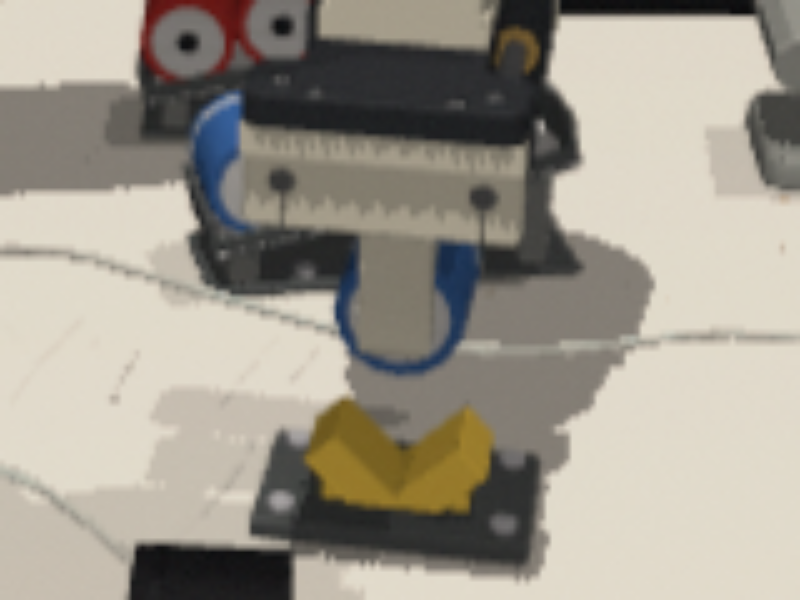

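Run:
```python
from h import *
a=np.radians(32.6);e=np.array([np.cos(a),np.sin(a)]);l=np.array([-e[1],e[0]]);T=np.array([.3654,-.336])
for n in("scene","top"):
    c=dict(np.load(n+"3.npz"));W,R,o=cloud(c);hsv=cv2.cvtColor(c["frame"],cv2.COLOR_RGB2HSV)
    A=(W[...,:2]-T)@e;B=(W[...,:2]-T)@l;Z=W[...,2]
    near=(abs(A)<.06)&(abs(B)<.07)
    y=near&(cv2.inRange(hsv,(15,110,50),(38,255,255))>0)&(Z>.009)&(Z<.035)
    b=near&(cv2.inRange(hsv,(100,100,30),(125,255,255))>0)&(Z>.05)&(Z<.11)
    for nm,m in(("yel",y),("blue",b)):
        if m.sum()<15: print(n,nm,m.sum());continue
        print(n,nm,m.sum(),"along",np.percentile(A[m],[1,5,50,95,99]).round(4),"across",np.percentile(B[m],[1,5,50,95,99]).round(4),"z",np.percentile(Z[m],[1,99]).round(4))
    # near front faces by histogram
    if n=="scene":
        m=near&(Z>.058)&(Z<.1)&(A<0)&(A>-.06);h,q=np.histogram(A[m],np.arange(-.06,0.001,.002));print(list(zip((q[:-1]*1e3).round(),h)))
        h,q=np.histogram(A[y],np.arange(-.03,0.02,.002));print(list(zip((q[:-1]*1e3).round(),h)))
c=dict(np.load("top0.npz"));W,R,o=cloud(c);hsv=cv2.cvtColor(c["frame"],cv2.COLOR_RGB2HSV)
for n in("scene","top"):
    c=dict(np.load(n+"0.npz"));W,R,o=cloud(c);hsv=cv2.cvtColor(c["frame"],cv2.COLOR_RGB2HSV)
    A=(W[...,:2]-T)@e;B=(W[...,:2]-T)@l;Z=W[...,2]
    y=(abs(A)<.04)&(abs(B)<.05)&(cv2.inRange(hsv,(15,110,50),(38,255,255))>0)&(Z>.009)&(Z<.036)
    h,q=np.histogram(A[y],np.arange(-.03,0.024,.002));print(n,list(zip((q[:-1]*1e3).round(),h)))
```

```text
scene yel 560 along [-0.0196 -0.0185 -0.0138  0.0077  0.0108] across [-0.0264 -0.0237  0.0022  0.0262  0.0301] z [0.0093 0.0323]
scene blue 170 along [-0.0245 -0.0239 -0.0215  0.0029  0.0088] across [-0.0188 -0.0176 -0.0116  0.0204  0.0219] z [0.0605 0.097 ]
[(np.float64(-60.0), np.int64(0)), (np.float64(-58.0), np.int64(0)), (np.float64(-56.0), np.int64(0)), (np.float64(-54.0), np.int64(0)), (np.float64(-52.0), np.int64(0)), (np.float64(-50.0), np.int64(0)), (np.float64(-48.0), np.int64(0)), (np.float64(-46.0), np.int64(0)), (np.float64(-44.0), np.int64(1)), (np.float64(-42.0), np.int64(21)), (np.float64(-40.0), np.int64(92)), (np.float64(-38.0), np.int64(85)), (np.float64(-36.0), np.int64(11)), (np.float64(-34.0), np.int64(2)), (np.float64(-32.0), np.int64(2)), (np.float64(-30.0), np.int64(0)), (np.float64(-28.0), np.int64(1)), (np.float64(-26.0), np.int64(12)), (np.float64(-24.0), np.int64(99)), (np.float64(-22.0), np.int64(92)), (np.float64(-20.0), np.int64(10)), (np.float64(-18.0), np.int64(9)), (np.float64(-16.0), np.int64(6)), (np.float64(-14.0), np.int64(7)), (np.float64(-12.
[... 2093 characters left out ...]
64(-20.0), np.int64(0)), (np.float64(-18.0), np.int64(25)), (np.float64(-16.0), np.int64(37)), (np.float64(-14.0), np.int64(38)), (np.float64(-12.0), np.int64(38)), (np.float64(-10.0), np.int64(38)), (np.float64(-8.0), np.int64(37)), (np.float64(-6.0), np.int64(37)), (np.float64(-4.0), np.int64(38)), (np.float64(-2.0), np.int64(38)), (np.float64(0.0), np.int64(35)), (np.float64(2.0), np.int64(40)), (np.float64(4.0), np.int64(39)), (np.float64(6.0), np.int64(34)), (np.float64(8.0), np.int64(39)), (np.float64(10.0), np.int64(37)), (np.float64(12.0), np.int64(33)), (np.float64(14.0), np.int64(4)), (np.float64(16.0), np.int64(0)), (np.float64(18.0), np.int64(0)), (np.float64(20.0), np.int64(0))]
```

Compared within the same view, the blank's near face is at −22 mm and the V's near face at −17 mm, where an 8 mm overhang is expected. I shift −2.5 mm along the groove; across it they agree to 0.5 mm. Lowering now.

Call:
apply_moves(targets=[[0.4, 0, -0.0025, 0, 0, 0, 0], [0.4, 0, 0, 0.015, 0, 0, 0], [0.4, 0, 0, 0.01, 0, 0, 0], [0.4, 0, 0, 0.006, 0, 0, 0], [0.4, 0, 0, 0.003, 0, 0, 0], [0.4, 0, 0, 0.0015, 0, 0, 0], [0.4, 0, 0, 0, 0, 0, 0], [0.4, 0, 0, 0, 0, 0, 0], [0.4, 0, 0, 0, 0, 0, 0]])

```text
time_s: 7.68
tcp_pos: [0.3634, -0.3374, 0.0556]
eef_rot: [180.0, 0.0, 122.6]
contact_force: [-0.3, -0.0, -0.9]
gripper_width: 0.0463
gripper_force: 24.8
```

```bash
cat > chk.py <<'E'
from h import *
import sys
s=get_state();print(s["tcp_pos"].round(4) if hasattr(s["tcp_pos"],"round") else s["tcp_pos"],s["contact_force"])
a=np.radians(32.6);e=np.array([np.cos(a),np.sin(a)]);l=np.array([-e[1],e[0]]);T=np.array([.3633,-.3373])
for n in("scene","top"):
    c=capture(n);np.savez(n+sys.argv[1]+".npz",**c);W,R,o=cloud(c);hsv=cv2.cvtColor(c["frame"],cv2.COLOR_RGB2HSV)
    cv2.imwrite(f"pics/{n}{sys.argv[1]}.png",cv2.resize(c["frame"][200:320,270:430],(800,600))[...,::-1])
    A=(W[...,:2]-T)@e;B=(W[...,:2]-T)@l;Z=W[...,2]
    y=(abs(A)<.04)&(abs(B)<.05)&(cv2.inRange(hsv,(15,110,50),(38,255,255))>0)&(Z>.009)&(Z<.036)
    f=(abs(A)<.028)&(abs(B)<.021)&(Z>.036)&(Z<.075)
    for nm,m in(("yel",y),("blank",f)):
        if m.sum()<20: continue
        k=A[m]<np.percentile(A[m],1)+.005
        print(n,nm,m.sum(),"near face",np.median(A[m][k]).round(4),"along",np.percentile(A[m],[1,99]).round(4),"across",np.percentile(B[m],[1,99]).round(4),"ztop",np.percentile(Z[m],98).round(4))
E
python3 chk.py 4
```

```text
[ 0.3634 -0.3374  0.0556] [-0.28650152 -0.00830621 -0.90862235]
scene yel 350 near face -0.0146 along [-0.0178  0.0118] across [-0.0269  0.0306] ztop 0.0318
scene blank 191 near face -0.022 along [-0.0242  0.011 ] across [-0.0192  0.0208] ztop 0.0617
```

Call:
apply_moves(targets=[[0.4, 0, -0.0005, 0.0015, 0, 0, 0], [0.4, 0, 0, 0.001, 0, 0, 0], [0.4, 0, 0, 0.0005, 0, 0, 0], [0.4, 0, 0, 0, 0, 0, 0], [0.4, 0, 0, 0, 0, 0, 0]], newtons=10)

```text
time_s: 8.2
tcp_pos: [0.3627, -0.3376, 0.0526]
eef_rot: [180.0, 0.0, 122.6]
contact_force: [-2.2, 2.5, 7.0]
gripper_width: 0.0456
gripper_force: 10.0
```

Seated with 7 N of support. Releasing gently.

Call:
apply_moves(targets=[[0.4, 0, 0, 0, 0, 0, 0], [0.4, 0, 0, -0.0005, 0, 0, 0], [0.4, 0, 0, 0, 0, 0, 0], [0.75, 0, 0, 0, 0, 0, 0], [0.75, 0, 0, 0, 0, 0, 0], [0.75, 0, 0, 0, 0, 0, 0], [0.75, 0, 0, 0, 0, 0, 0], [0.75, 0, 0, 0, 0, 0, 0], [0.75, 0, 0, 0, 0, 0, 0]], newtons=3)

```text
time_s: 8.95
tcp_pos: [0.3626, -0.3375, 0.0525]
eef_rot: [-180.0, -0.0, 122.6]
contact_force: [0.4, 0.5, 0.2]
gripper_width: 0.0653
gripper_force: 0.0
```

Call:
apply_moves(targets=[[0.75, 0, 0, -0.01, 0, 0, 0], [0.75, 0, 0, -0.02, 0, 0, 0], [0.75, 0, 0, -0.035, 0, 0, 0], [0.75, 0, 0, -0.035, 0, 0, 0], [0.75, 0, 0, -0.035, 0, 0, 0], [0.75, -0.03, -0.02, 0, 0, 0, 0], [0.75, -0.035, -0.02, 0, 0, 0, 0], [0.75, -0.035, -0.02, 0, 0, 0, 0], [0.75, -0.035, -0.02, 0, 0, 0, 0], [0.75, -0.035, -0.02, 0, 0, 0, 0], [0.75, -0.035, 0, 0, 0, 0, 0], [0.75, 0, 0, 0, 0, 0, 0], [0.75, 0, 0, 0, 0, 0, 0]])

```text
time_s: 10.03
tcp_pos: [0.3886, -0.5653, 0.1856]
eef_rot: [-180.0, -0.1, 122.5]
contact_force: [-0.3, 1.6, -0.2]
gripper_width: 0.0659
gripper_force: 0.0
```

```bash
python3 chk.py 5
python3 - <<'E'
import cv2,numpy as np
cv2.imwrite("pics/both5.png",np.hstack([cv2.resize(cv2.imread(f"pics/{n}5.png"),(400,300)) for n in("scene","top")]))
E
```

```text
[ 0.3886 -0.5653  0.1856] [-0.34518535  1.62854749 -0.15716582]
scene yel 298 near face -0.0146 along [-0.0174  0.011 ] across [-0.0269  0.0302] ztop 0.0313
scene blank 651 near face -0.0231 along [-0.0255  0.0214] across [-0.0187  0.0202] ztop 0.0636
```

View pics/both5.png

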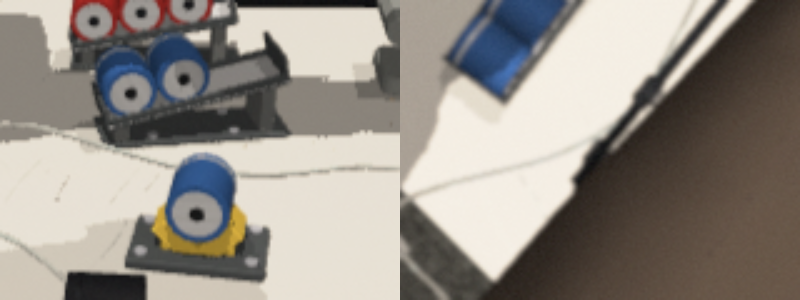

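blue_1 lies in the V at crop (200,205), with blue_2 at the stop (130,85); the near-end overhang reads 8.5 mm and the top is at 63.6 mm. The arm hides the top view, so I clear it for a second check.

Call:
apply_moves(targets=[[0.75, 0.005, -0.0325, -0.02, 0, 0, 0], [0.75, 0.005, -0.0325, -0.02, 0, 0, 0], [0.75, 0.005, -0.0325, -0.02, 0, 0, 0], [0.75, 0, 0, 0, 0, 0, 0], [0.75, 0, 0, 0, 0, 0, 0], [0.75, 0, 0, 0, 0, 0, 0]])

```text
time_s: 10.63
tcp_pos: [0.2986, -0.603, 0.2481]
eef_rot: [180.0, 0.0, 122.6]
contact_force: [0.6, 1.3, -0.9]
gripper_width: 0.0659
gripper_force: 0.0
```

```bash
python3 chk.py 6
```

```text
[ 0.2986 -0.603   0.2481] [ 0.59350118  1.29782844 -0.87456279]
scene yel 296 near face -0.0144 along [-0.0173  0.0115] across [-0.0272  0.0307] ztop 0.0314
scene blank 644 near face -0.023 along [-0.0252  0.0203] across [-0.0187  0.0204] ztop 0.0636
top yel 155 near face -0.0121 along [-0.0143  0.0153] across [-0.0306  0.0279] ztop 0.0341
top blank 650 near face -0.0205 along [-0.0228  0.0227] across [-0.0201  0.0194] ztop 0.0659
```

View pics/top6.png

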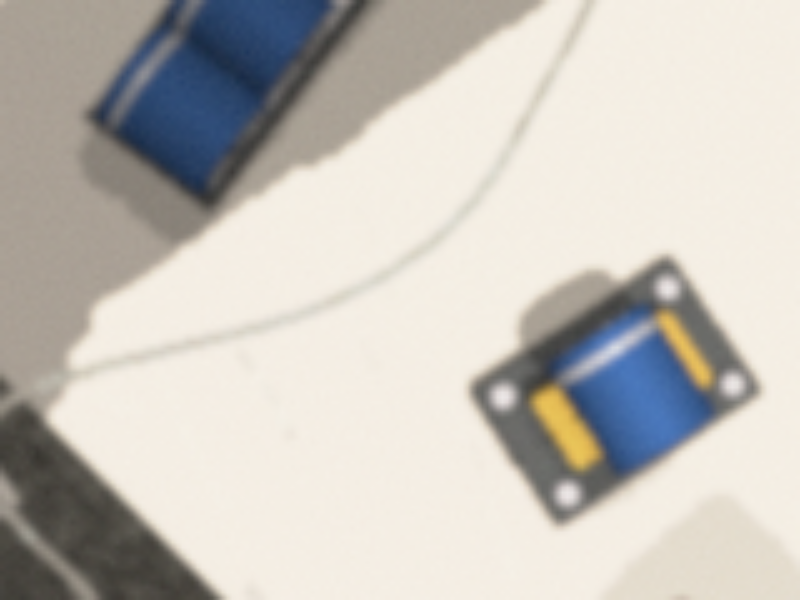

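The top view shows blue_1 square in the V at (632,390). It is centred along the groove to about 0.5 mm and parallel to it, and blue_2 is at the stop at (190,120). Handing in.

```bash
python3 -c "
from plant import close_job
print(close_job())"
```

```text
the job is handed in; nothing more can be done
None
```

I laid blue_1 in the V-block groove, lying along it and centred to about 0.5–1 mm; blue_2 rolled down to the front stop, and I handed the job in at about 10.7 s on the robot clock.

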